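# Roll a pipe offcut into the sawing cradle under a hand board

### The arm

A 6-joint arm with a two-finger parallel gripper is mounted at the origin on the work surface. World frame = base frame: x ahead of the robot, y to its left, z up, the work surface at z = 0. Lengths are in m, angles in rad, forces in N, time in s.
With the tool pointing down it reaches from about 0.35 to 0.95 m from the base axis. Payload 17.4 kg.
Tool frame: the origin (TCP) lies on the centre line of the jaws, within the pads' length; the fingertips stand 11 mm ahead of it and the grasp point (between the pads) lies 8 mm behind it (r.tips_ahead is the z of the fingertips in the tool frame, in m); z points along the fingers, y is the line along which they close (so a half turn about z gives the same grasp; the last joint's range is limited). The gripper opens to 93 mm and grips with 3 to 60 N. Pads are 15 mm wide; open, the fingers measure 128 mm over their backs; the gripper's body (75 mm by 188 mm) begins 65 mm behind the grasp point.
Start: joints at [-0.038, 0.116, 1.442, -0, 1.584, -0.038], TCP at [0.675, -0, 0.23] pointing down, gripper open.
Joint ranges: [-2.83, 2.83], [-0.83, 2.19], [0.07, 2.5], [-1.14, 4.28], [0.01, 3], [-2.97, 2.97]. Speed limits (rad/s): [1.89, 1.89, 2.22, 3.14, 3.14, 3.14].

### API

Orientations are given as a unit quaternion [x, y, z, w].
In Python, from rig import r, eyes gives the robot as it stands. The module is installed in compiled form; this text tells all that it offers.
- The arm moves only by the tool play_rows, never from a script. Its argument "targets" is a list of rows, each a list of 6 numbers: the shift along the tool's x, y, z in m, then the turn, a rotation vector about the tool's x, y, z in rad. In form: [[x, y, z, wx, wy, wz], ...]. A call has 1 to 10 rows; each row shifts and turns the commanded pose from where the row before left it, along the tool's axes as they then stand; what a row does not reach is not made up. A row lasts 1/8 s, in which the tool goes at most 62.5 mm and 10.7 degrees, less where a joint would pass 70% of its speed; a pose out of reach is approached as far as the arm can. A call with a gripper value outside its range is refused whole. "gripper" is the finger opening in m, from 0 to 0.093, set as the call begins (left out, the last holds). The fingers move at their own pace and stop on an object; "squeeze" is the grip in N (left out, the last holds). Time passes only in rows, so rows that do not move let the fingers close. It gives the time, the measured TCP pose, the force, the opening and the grip force at its end, in the units of the state.
- r.get_state(): the state, without advancing time (a new reading comes with each control period).
- eyes.get_image(name): name is "scene" or "side" or "wrist"; returns a dict with "image" (384x512x3 uint8, blue, green, red), "range_z" (384x512 float32, m along the optical axis (not along the pixel's ray), 0 where there is no reading), "intrinsics" (3x3 intrinsics, pixels), "extrinsics" (4x4, takes a point from camera to world coordinates). Camera axes: x right, y down, z forward; pixel columns grow to the right and rows downward; lengths in m; the calibration is good to about 2 mm. A picture is of the moment at which its call begins.
- r.hand_in(): hands the job in; it is judged then, once.
The state is a dict: "time": time; "joint_positions": joint angles; "dq": joint speeds; "tau": joint torques, N m; "position": TCP position; "orientation": TCP orientation; "ft_force": force on the tool from outside, world axes, zero at the start; "moment": the same for the moment, N m; "finger_gap": opening from 0.0 (shut) to 1.0 (fully open); "grip_force": force on a finger pad.
Only numpy, scipy, OpenCV 4.12 (cv2) and the standard library are available. Lean on these libraries where they do the work, as an engineer would, in place of code of your own. Each camera call takes 0.05 s, during which the arm holds its last target. There are 200 camera calls.

### The job

Pick up the wooden hand board by its handle, lay it flat on top of the pipe offcut and, like a palm, roll the pipe with light even pressure along the jig, up over the low lip and home into the cradle against the end stop, and press it there for a moment. Touch the pipe only with the sole of the board, do not shove it from the side or bear down hard, then set the board down flat on the bench beside the jig and let go. Leave the other things on the bench where they are.

Things in the scene. Friction and masses are not known exactly. Their poses are not given: they have to be found in the camera images.
- jig: Plywood sawing jig fixed to the bench on packers; its deck surface is 26 to 34 mm above the bench, differing from job to job. Origin on the deck surface, on its centre line. +x is the rolling direction, towards the stop, y across, z up. Flat deck from x = -100 mm to the lip at about x = +54 to +70, 220 mm wide (y -110 to +110).
- lip: Low wooden lip strip across the deck, fixed. Origin on its crest edge, mid-width, at jig x = 85.5 mm, y = 0; axes as the jig's. The crest stands 2.5 to 5 mm above the deck, differing from job to job. From the deck a straight ramp of 9 degrees rises in +x to the crest (16 to 31 mm long), then a step falls to deck level: there the cradle begins, 34.5 mm long up to the stop.
- seat (a point): Where the pipe's axis lies when fully home: jig x = 100, y = 0, 20 mm above the deck; axes as the jig's. The pipe then touches the cradle floor and the end stop, a wooden bar across the full width with its face at x = 120, 26 mm thick, 28 mm high above the deck (lower than the pipe). The pipe may sit up to 25 mm sideways of this point.
- pipe: Steel pipe offcut, 40 mm diameter, 160 mm long, 0.3 to 0.54 kg, lying across the deck, up to 5 deg askew. Origin mid-axis; y is its axis (x, z turn as it rolls). It rolls without slip under a sole pressed on with 4 to 12 N; over 20 N is too hard. The board travels twice as far as the pipe: start with the pipe under the leading part of the sole, end with it under the trailing part.
- handboard: Wooden hand board, 0.25 kg, flat on the bench. Origin: centre of its flat underside (the sole); x along its length, z up. Sole 190 mm (x) by 90 mm (y), 18 mm thick; on top across its middle a rib handle 30 mm thick (x), 80 mm long (y), its top 58 mm above the sole. Gripped across the 30 mm, fingertips near the board's top face, it stays level.
- jar: Bystander: glass jar with a red lid, 68 mm diameter, 100 mm high. Origin under its centre. Not to be moved.
- spraycan: Bystander: spray can, 54 mm diameter, 170 mm high. Origin under its centre. Not to be moved.
- tin: Bystander: low metal tin, 80 mm diameter, 60 mm high. Origin under its centre. Not to be moved.
- wrench: Bystander: steel wrench 180 mm long lying on the bench along its x. Origin under its middle. Not to be moved.
Things that resemble listed ones, but are neither listed nor needed, are in the scene too. There is more than one size of the handboard; the job needs the largest. What is shaped like the pipe but orange or yellow is not meant.

How it is judged:
On the way, in this order (a step that is already met when the one before it is completed fails the run):
1. the board's sole rests on the pipe while the pipe is still out on the open deck (contact force between handboard and pipe above 1 N and x of pipe in the frame of jig below 0.05 m), for 0.2 s.
2. the pipe is home in the cradle against the stop, with the board pressing on it (contact force between handboard and pipe above 1.5 N and x of pipe in the frame of jig above 0.0975 m and z of pipe in the frame of jig below 0.022 m), for 0.2 s.
At the end, for the whole second after the job is handed in: The pipe lies at rest in the cradle: its axis within 3 mm of the seat along the jig, no more than 2 mm above it, within 30 mm sideways and 0.05 rad of square. The hand board lies flat and at rest on the bench (underside less than 4 mm above it, tilt under 0.05 rad), released (x of pipe in the frame of seat between -0.003 and 0.003 m and z of pipe in the frame of seat between -0.003 and 0.002 m and y of pipe in the frame of seat between -0.03 and 0.03 m and angle between the y axis of pipe and the y axis of jig, either way round below 0.05 rad and linear speed of each of pipe, handboard below 0.01 m/s and height (world z) of handboard below 0.004 m and angle between handboard's own z axis and vertical below 0.05 rad); the robot touches nothing.
It fails at once if the board bears on the pipe with more than 20 N (contact force between handboard and pipe above 20 N).
It fails at once if the pipe is driven against the jig with more than 40 N (contact force between pipe and jig above 40 N).
It fails at once if the robot itself touches the pipe (contact force between any of the fingers, the arm and pipe above 0.5 N).
It fails at once if the pipe is shoved by the board's edge instead of rolled under its sole (contact force between handboard and pipe above 0.5 N and z of pipe in the frame of handboard above -0.012 m).
It fails at once if a bystander is moved more than 15 mm (distance of any of jar, spraycan, tin, wrench from where it was at the start of the episode above 0.015 m).
It also fails if it takes over 72 s, if anything falls off the work surface, if the arm or the gripper's body presses on something with over 40 N, if the wrist force passes 120 N, or if a joint passes its speed limit or range.

## Working session

There is one attempt and no reset: what is moved stays moved. The work goes in short steps, Python scripts to look and compute and a tool call to move; the robot and the scene stay as the last step left them, time stands still between calls to the robot, and variables do not carry over. Pictures are saved under pics/ and viewed, at most 10 in all, crops included, and the job is handed in when it is done.

Besides the shell and the picture viewer there is one more tool, called after "Emit:" in YAML: its name, and indented under it one key for each argument. play_rows: Moves the arm, as the interface text tells. Its arguments: {"type":"object","properties":{"targets":{"type":"array","items":{"type":"array","items":{"type":"number"}}},"gripper":{"type":"number"},"squeeze":{"type":"number"}},"required":["targets"]}

```bash
mkdir -p pics; cat > h.py <<'E'
import numpy as np, cv2
from rig import r, eyes
def grab(n,f=None):
    d=eyes.get_image(n)
    if f: cv2.imwrite(f'pics/{f}.png',d['image'])
    K=d['intrinsics'];T=d['extrinsics'];z=d['range_z']
    v,u=np.mgrid[:384,:512]
    P=np.stack([(u-K[0,2])/K[0,0]*z,(v-K[1,2])/K[1,1]*z,z],-1)@T[:3,:3].T+T[:3,3]
    P[z==0]=np.nan
    return d['image'],P,d
E
python3 - <<'E'
from h import *
s=r.get_state();print(s)
for n in('scene','side','wrist'):
    i,P,d=grab(n,n+'0');print(n,d['extrinsics'].round(3).tolist(),d['intrinsics'].round(1).tolist());np.savez('/tmp/'+n,i=i,P=P)
E
```

```text
{'time': 0.0, 'joint_positions': array([-3.78399372e-02,  1.16511522e-01,  1.44225737e+00, -5.62868708e-06,
        1.58400897e+00, -3.78222330e-02]), 'dq': array([ 7.66416243e-05, -7.89540805e-04,  1.07098930e-03, -1.00212642e-03,
       -4.20037623e-04, -5.57373651e-04]), 'tau': array([-2.39607485e-03, -7.21266031e+01, -6.22611737e+01,  7.77577632e-02,
        2.38535833e-02, -2.17692599e-05]), 'position': array([ 6.74809987e-01, -3.03358229e-05,  2.28892859e-01]), 'orientation': array([ 7.07112941e-01,  7.07100372e-01, -4.04948557e-04, -4.32669050e-04]), 'ft_force': array([ 0.5216372 , -0.03068021,  0.11755831]), 'moment': array([ 0.04965521, -0.01960426, -0.07157541]), 'grip_force': 0.0, 'finger_gap': 0.9983523705944446}
scene [[-0.388, 0.76, -0.521, 1.245], [0.922, 0.322, -0.216, 0.326], [0.004, -0.564, -0.826, 1.194], [0.0, 0.0, 0.0, 1.0]] [[487.0, 0.0, 254.3], [0.0, 487.0, 191.6], [0.0, 0.0, 1.0]]
side [[0.892, -0.21, 0.401, 0.031], [-0.453, -0.454, 0.768, -0.963], [0.021, -0.866, -0.5, 0.708], [0.0, 0.0, 0.0, 1.0]] [[394.4, 0.0, 257.1], [0.0, 394.4, 189.8], [0.0, 0.0, 1.0]]
wrist [[1.0, -0.0, -0.001, 0.675], [-0.0, -0.956, -0.294, 0.083], [-0.001, 0.294, -0.956, 0.384], [0.0, 0.0, 0.0, 1.0]] [[289.2, 0.0, 260.5], [0.0, 289.2, 191.6], [0.0, 0.0, 1.0]]
```

View pics/scene0.png

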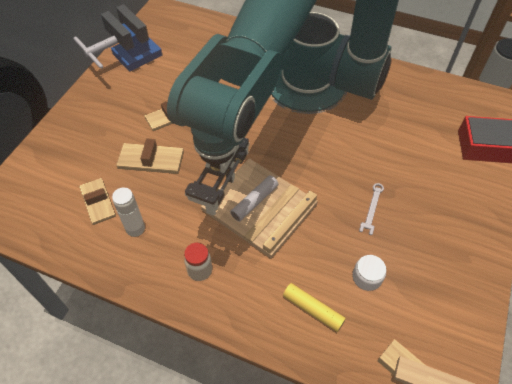

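View pics/side0.png

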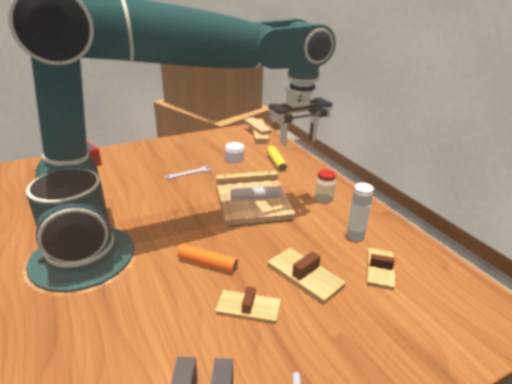

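The scene view shows the large board at (150,158), the pipe on the jig at (255,198), and the lip and stop at about (285,222). The small boards are at (97,200) and (158,119). The side view shows the large board at (307,272).

```bash
python3 - <<'E'
from h import *
for n,box in(('scene',(105,130,195,185)),('side',(260,240,350,305))):
    D=np.load(f'/tmp/{n}.npz');P=D['P'];
    x0,y0,x1,y1=box;Q=P[y0:y1,x0:x1].reshape(-1,3)
    for lo,hi in((.012,.024),(.052,.064)):
        m=Q[(Q[:,2]>lo)&(Q[:,2]<hi)][:,:]
        R=cv2.minAreaRect(m[:,:2].astype(np.float32));print(n,'board',lo,len(m),R,np.median(m[:,2]))
    x0,y0,x1,y1=(205,150,325,260) if n=='scene' else (205,160,305,230)
    Q=P[y0:y1,x0:x1].reshape(-1,3);Q=Q[Q[:,2]<.1]
    print(np.histogram(Q[:,2],bins=np.arange(-.004,.1,.002)))
    for lo,hi in((.02,.042),(.045,.068),(.064,.1)):
        m=Q[(Q[:,2]>lo)&(Q[:,2]<hi)]
        if len(m)>5: R=cv2.minAreaRect(m[:,:2].astype(np.float32));print(n,'jig',lo,len(m),R)
i=np.load('/tmp/scene.npz')['i'];j=np.load('/tmp/wrist.npz')['i']
cv2.imwrite('pics/c1.png',np.hstack([cv2.resize(i[140:260,190:330],(420,360),interpolation=2),cv2.resize(j,(380,360))]))
E
```

```text
scene board 0.012 1189 ((0.5076994299888611, -0.32776445150375366), (0.09737825393676758, 0.19237716495990753), 17.129146575927734) 0.017925813964597026
scene board 0.052 205 ((0.5084494352340698, -0.3273441195487976), (0.08332198858261108, 0.031164625659585), 16.948461532592773) 0.056725509319051515
(array([ 624, 1367, 1783, 1288,  535,  116,   24,   25,   33,   36,   28,
         45,   38,   48,  160,  493,  993, 1073,  716,  302,  108,   36,
         19,   20,   32,   30,   40,   33,   77,  127,  208,  233,  182,
        100,   99,  133,  120,   85,   37,   17,    5,    2,    1,    0,
          0,    1,    0,    3,    1,    0,    6]), array([-0.004, -0.002,  0.   ,  0.002,  0.004,  0.006,  0.008,  0.01 ,
        0.012,  0.014,  0.016,  0.018,  0.02 ,  0.022,  0.024,  0.026,
        0.028,  0.03 ,  0.032,  0.034,  0.036,  0.038,  0.04 ,  0.042,
        0.044,  0.046,  0.048,  0.05 ,  0.052,  0.054,  0.056,  0.058,
        0.06 ,  0.062,  0.064,  0.066,  0.068,  0.07 ,  0.072,  0.074,
        0.076,  0.078,  0.08 ,  0.082,  0.084,  0.086,  0.088,  0.09 ,
        0.092,  0.094,  0.09
[... 1174 characters left out ...]
,
        0.028,  0.03 ,  0.032,  0.034,  0.036,  0.038,  0.04 ,  0.042,
        0.044,  0.046,  0.048,  0.05 ,  0.052,  0.054,  0.056,  0.058,
        0.06 ,  0.062,  0.064,  0.066,  0.068,  0.07 ,  0.072,  0.074,
        0.076,  0.078,  0.08 ,  0.082,  0.084,  0.086,  0.088,  0.09 ,
        0.092,  0.094,  0.096,  0.098]))
side jig 0.02 2228 ((0.5807759761810303, 0.11419020593166351), (0.4438900649547577, 0.2590297758579254), 63.34588623046875)
side jig 0.045 780 ((0.554607093334198, 0.08583415299654007), (0.1650611013174057, 0.21924139559268951), 74.28409576416016)
side jig 0.064 237 ((0.5425114631652832, 0.02819158136844635), (0.03212594613432884, 0.15942808985710144), 73.15284729003906)
```

View pics/c1.png

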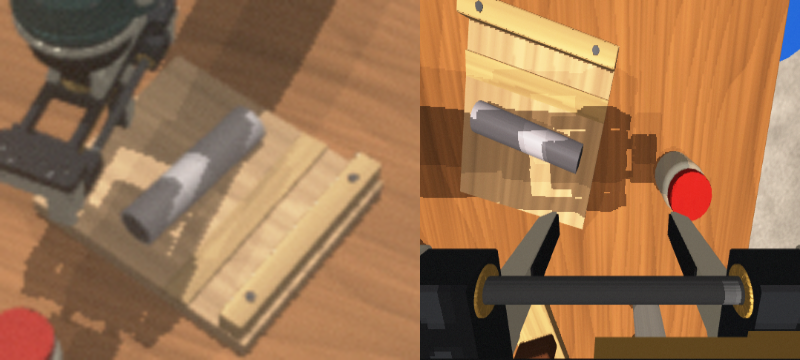

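```bash
python3 - <<'E'
from h import *
A=np.deg2rad(74)
for n,box in(('scene',(205,150,325,260)),('side',(205,165,300,228)),('wrist',(50,0,260,250))):
    P=np.load(f'/tmp/{n}.npz')['P'];x0,y0,x1,y1=box;Q=P[y0:y1,x0:x1].reshape(-1,3)
    Q=Q[(abs(Q[:,0]-.545)<.16)&(abs(Q[:,1]-.06)<.17)&(Q[:,2]<.08)]
    ex=np.array([np.cos(A),np.sin(A)]);ey=np.array([-ex[1],ex[0]])
    c=np.array([.5428,.0508]);L=np.c_[(Q[:,:2]-c)@ex,(Q[:,:2]-c)@ey,Q[:,2]]
    d=L[(abs(L[:,2]-.03)<.003)&(abs(L[:,0])<.12)&(abs(L[:,1])<.105)];print(n,'deck z',np.median(d[:,2]),'bench',np.median(Q[Q[:,2]<.01,2]))
    d=L[(abs(L[:,2]-.03)<.008)];print(' deck ext',np.percentile(d,[.5,1,99,99.5],axis=0).round(4)[:,:2].tolist())
    s=L[(abs(L[:,2]-.058)<.005)&(L[:,0]>.08)]
    if len(s)>20:R=cv2.minAreaRect(s[:,:2].astype(np.float32));print(' stop',len(s),R,np.median(s[:,2]), np.polyfit(s[:,1],s[:,0],1))
    p=L[(L[:,2]>.06)&(L[:,0]<.07)&(L[:,0]>-.1)]
    if len(p)>20:
        R=cv2.minAreaRect(p[:,:2].astype(np.float32));print(' pipe',len(p),R,np.percentile(p[:,2],95))
    # profile along x
    for a in np.arange(-.03,.15,.006):
        q=L[(abs(L[:,0]-a)<.003)&(abs(L[:,1])<.1)]
        if n!='side' and len(q): print('   %.3f %.4f'%(a,np.median(q[:,2])),end='')
    print()
E
```

```text
scene deck z 0.030161826330260544 bench 0.0008484902905230296
 deck ext [[-0.1237, -0.1106], [-0.1211, -0.1098], [0.1245, 0.1086], [0.1251, 0.1101]]
 stop 669 ((0.10775038599967957, 0.0018391385674476624), (0.027912387624382973, 0.22276917099952698), 0.7874594926834106) 0.05818917143932034 [-0.0154476   0.10836895]
 pipe 595 ((-0.011864647269248962, -0.004305996000766754), (0.16306310892105103, 0.03817280754446983), 87.17304992675781) 0.07247074651514016
   -0.030 0.0620   -0.024 0.0670   -0.018 0.0686   -0.012 0.0688   -0.006 0.0666   -0.000 0.0573   0.006 0.0340   0.012 0.0305   0.018 0.0304   0.024 0.0299   0.030 0.0305   0.036 0.0313   0.042 0.0321   0.048 0.0328   0.054 0.0333   0.060 0.0328   0.066 0.0301   0.072 0.0301   0.078 0.0300   0.084 0.0307   0.090 0.0329   0.096 0.0574   0.102 0.0592   0.108 0.0587   0.114 0.0580   0.120 0.0443   0.126 0.0117   0.132 0.0008   0.138 0.0012   0.144 0.0012
side deck z 0.030502575009032307 bench 0.0011104275549806975
 deck ext [[-0.1304, -0.1124], [-0.1296, -0.1114], [0.0955, 0.1064], [0.0962, 0.1073]]
 stop 282 ((0.10204589366912842, -0.
[... 496 characters left out ...]
9475231, 0.21630841493606567), 0.732368528842926) 0.056985981881304354 [-0.02690303  0.10522488]
 pipe 4314 ((-0.01549744512885809, -0.006569124758243561), (0.16138142347335815, 0.034132905304431915), 86.84516143798828) 0.06941497805908381
   -0.030 0.0633   -0.024 0.0670   -0.018 0.0685   -0.012 0.0683   -0.006 0.0659   -0.000 0.0582   0.006 0.0295   0.012 0.0289   0.018 0.0290   0.024 0.0290   0.030 0.0292   0.036 0.0301   0.042 0.0311   0.048 0.0321   0.054 0.0330   0.060 0.0298   0.066 0.0290   0.072 0.0291   0.078 0.0290   0.084 0.0291   0.090 0.0292   0.096 0.0567   0.102 0.0571   0.108 0.0570   0.114 0.0571   0.120 0.0566   0.126 -0.0004   0.132 -0.0004   0.138 -0.0003   0.144 -0.0004
```

```bash
cat >> h.py <<'E'
YJ=np.deg2rad(74.8)
EX=np.array([np.cos(YJ),np.sin(YJ)]);EY=np.array([-EX[1],EX[0]])
_a=np.deg2rad(74);_c=np.array([.5428,.0508])
# jig origin: local(74deg) x=-.0265,y=-.001
J0=_c+(-.0265)*np.array([np.cos(_a),np.sin(_a)])+(-.001)*np.array([-np.sin(_a),np.cos(_a)])
def jig(p): p=np.asarray(p)[...,:2]-J0; return np.stack([p@EX,p@EY],-1)
def world(x,y): return J0+x*EX+y*EY
from scipy.spatial.transform import Rotation as Ro
def plan(x,y,z,yawdeg):
    "total delta in the tool frame; yaw = angle of tool y in world, tool down"
    s=r.get_state();R0=Ro.from_quat(s['orientation'])
    a=np.deg2rad(yawdeg);ty=np.array([np.cos(a),np.sin(a),0]);tz=np.array([0,0,-1.])
    R1=Ro.from_matrix(np.c_[np.cross(ty,tz),ty,tz])
    print('pos',s['position'].round(4),'F',s['ft_force'].round(2),'t',s['time'],'d tool',R0.inv().apply(np.array([x,y,z])-s['position']).round(4),'d world',(np.array([x,y,z])-s['position']).round(4),'rot',(R0.inv()*R1).as_rotvec().round(4))
E
python3 - <<'E'
from h import *
print('J0',J0,'seat',world(.1,0),'pipe',world(.011,-.006))
D=np.load('/tmp/scene.npz');P=D['P'];E=np.load('/tmp/side.npz')['P']
for nm,Q,(u,v),(lo,hi) in(('jar',P,(197,254),(.09,.11)),('can',P,(123,195),(.16,.18)),('tin',P,(371,266),(.05,.07)),('wrench',P,(372,208),(.004,.03))):
    k=35;q=Q[max(0,v-k):v+k,max(0,u-k):u+k].reshape(-1,3);q=q[(q[:,2]>lo)&(q[:,2]<hi)]
    print(nm,len(q),np.median(q,0),np.ptp(q[:,:2],0))
b=np.array([.508,-.329]);print('board in jig',jig(b))
plan(.508,-.3285,.16,-73)
E
```

```text
J0 [0.53645687 0.02505093] seat [0.56267579 0.12155258] pipe [0.54513105 0.03409297]
jar 424 [ 0.78436478 -0.02078426  0.09981779] [0.05962322 0.059359  ]
can 297 [ 0.74289412 -0.24306237  0.1694913 ] [0.05189812 0.04990244]
tin 659 [0.63322441 0.39549495 0.06067589] [0.07608423 0.07620524]
wrench 1105 [0.41031021 0.35295392 0.00568072] [0.30236599 0.24038508]
board in jig [-0.34912607 -0.06536697]
pos [ 0.6749 -0.      0.2291] F [-0.52 -0.18  0.04] t 0.15 d tool [-0.3285 -0.1668  0.0692] d world [-0.1669 -0.3285 -0.0691] rot [-7.0000e-04  5.0000e-04  1.2741e+00]
```

Emit:
play_rows:
  targets:
    - [-0.0547,-0.0278,0,0,0,0]
    - [-0.0547,-0.0278,0,0,0,0]
    - [-0.0547,-0.0278,0,0,0,0]
    - [-0.0547,-0.0278,0,0,0,0]
    - [-0.0547,-0.0278,0,0,0,0]
    - [-0.0547,-0.0278,0,0,0,0]
    - [0,0,0,0,0,0.16]
    - [0,0,0,0,0,0.16]
    - [0,0,0,0,0,0.16]
    - [0,0,0,0,0,0.16]

```text
time: 1.4
position: [0.5081, -0.3282, 0.2294]
orientation: [0.895, 0.446, -0.0, -0.0]
ft_force: [0.3, -0.2, 1.0]
finger_gap: 0.996
grip_force: 0.0
```

Emit:
play_rows:
  targets:
    - [0,0,0,0,0,0.16]
    - [0,0,0,0,0,0.16]
    - [0,0,0,0,0,0.16]
    - [0,0,0.03,0,0,0.154]
    - [0,0,0.03,0,0,0]
    - [0,0,0,0,0,0]

```text
time: 2.15
position: [0.5074, -0.3276, 0.1674]
orientation: [0.989, 0.148, -0.001, -0.001]
ft_force: [0.0, 0.1, 0.6]
finger_gap: 1.002
grip_force: 0.0
```

```bash
python3 - <<'E'
from h import *
i,P,d=grab('wrist','w1')
Q=P.reshape(-1,3);Q=Q[(np.hypot(Q[:,0]-.508,Q[:,1]+.329)<.12)]
print(np.histogram(Q[:,2],bins=np.arange(-.01,.13,.01)))
for lo,hi in((.012,.024),(.05,.062)):
    m=Q[(Q[:,2]>lo)&(Q[:,2]<hi)]
    print(len(m),cv2.minAreaRect(m[:,:2].astype(np.float32)),np.median(m[:,2]))
plan(.508,-.3285,.16,-73)
E
```

```text
(array([14221,  5137, 11620,    29,    52,    36,  2401,     0,     0,
           0,     0,     0,     0,     0]), array([-0.01,  0.  ,  0.01,  0.02,  0.03,  0.04,  0.05,  0.06,  0.07,
        0.08,  0.09,  0.1 ,  0.11,  0.12,  0.13]))
11591 ((0.47421279549598694, -0.3408820927143097), (0.16356316208839417, 0.19022271037101746), 16.752050399780273) 0.017490908971025454
2401 ((0.5098885893821716, -0.3304566740989685), (0.07927301526069641, 0.029798101633787155), 17.156442642211914) 0.056306076172245756
pos [ 0.5079 -0.328   0.1694] F [0.41 1.08 0.42] t 2.2 d tool [-0.0001  0.0005  0.0094] d world [ 0.0001 -0.0005 -0.0094] rot [-0.0012  0.0009  0.0003]
```

View pics/w1.png

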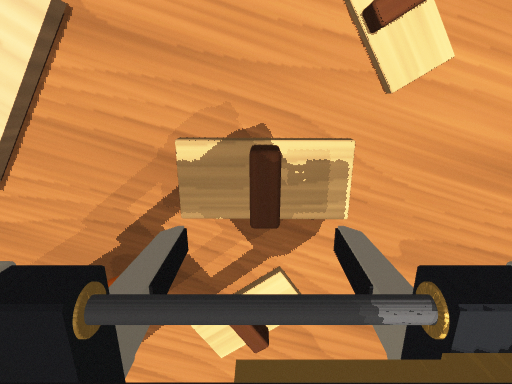

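The wrist view shows the largest board centred at (265,180) and its rib at (265,185), between the fingers. I'll descend next.

Emit:
play_rows:
  targets:
    - [0.001,0.0027,0.03,0,0,0]
    - [0,0,0.04,0,0,0]
    - [0,0,0.04,0,0,0]
    - [0,0,0.02,0,0,0]
    - [0,0,0.006,0,0,0]
    - [0,0,0,0,0,0]
    - [0,0,0,0,0,0]

```text
time: 3.08
position: [0.5106, -0.3309, 0.0352]
orientation: [0.989, 0.148, 0.001, 0.001]
ft_force: [-0.8, 0.6, 0.3]
finger_gap: 1.003
grip_force: 0.0
```

Emit:
play_rows:
  targets:
    - [0,0,0,0,0,0]
    - [0,0,0,0,0,0]
    - [0,0,0,0,0,0]
    - [0,0,0,0,0,0]
    - [0,0,0,0,0,0]
    - [0,0,0,0,0,0]
  gripper: 0.02
  squeeze: 55

```text
time: 3.82
position: [0.5099, -0.3305, 0.0336]
orientation: [0.989, 0.148, -0.0, -0.0]
ft_force: [0.8, -0.5, -0.1]
finger_gap: 0.403
grip_force: 0.0
```

Emit:
play_rows:
  targets:
    - [0,0,-0.01,0,0,0]
    - [0,0,-0.03,0,0,0]
    - [0,0,-0.06,0,0,0]
    - [0,0,0,0,0,0]
    - [0,0,0,0,0,0]
    - [0,0,0,0,0,0]

```text
time: 4.58
position: [0.5094, -0.3301, 0.1321]
orientation: [0.989, 0.148, -0.001, -0.001]
ft_force: [-0.4, -1.2, -3.3]
finger_gap: 0.317
grip_force: 55.0
```

```bash
python3 - <<'E'
from h import *
import time
for n in ('wrist','side'):
    i,P,d=grab(n,n+'2'); np.savez('/tmp/%s2'%n,i=i,P=P)
    s=r.get_state();print(s['position'],s['ft_force'],s['moment'],s['finger_gap'])
    t=s['position'];Q=P.reshape(-1,3);Q=Q[(np.hypot(Q[:,0]-t[0],Q[:,1]-t[1])<.13)&(Q[:,2]>.06)]
    m=Q[abs(Q[:,2]-t[2]+.011)<.012]
    if len(m)>50:
        A=np.c_[m[:,:2]-t[:2],np.ones(len(m))];w=np.linalg.lstsq(A,m[:,2],rcond=None)[0];print(n,len(m),w,t[2]-w[2],cv2.minAreaRect(m[:,:2].astype(np.float32)))
w=world(.011-.050,0);print(w);plan(w[0],w[1],.132,-105.2)
E
```

```text
[ 0.50945398 -0.33014904  0.1321075 ] [-0.40693592  0.17041349 -3.14304686] [-0.00654406  0.12272639 -0.01176002] 0.32038181699081025
wrist 11212 [0.02696425 0.00686529 0.11013483] 0.021972660597145213 ((0.5100575089454651, -0.32944631576538086), (0.087456114590168, 0.18786315619945526), 16.97361183166504)
[ 0.50953606 -0.33022721  0.13230433] [-0.43451595 -0.09761688 -2.68875346] [0.03058035 0.05629855 0.01469017] 0.32071491256749773
side 1299 [-0.03050005 -0.00818546  0.11192662] 0.020377709431037547 ((0.5076348185539246, -0.33094117045402527), (0.09293507784605026, 0.19024792313575745), 17.134370803833008)
[ 0.52623149 -0.01258472]
pos [ 0.5095 -0.3302  0.1323] F [-0.43 -0.1  -2.69] t 4.675 d tool [ 0.1089 -0.2989  0.0007] d world [ 1.670e-02  3.176e-01 -3.000e-04] rot [-0.0012  0.0017  0.5621]
```

The fingers only finished closing during the lift, so they sit about 10 mm high on the rib. I'll put the board back down and re-grip lower.

Emit:
play_rows:
  targets:
    - [0,0,0.05,0,0,0]
    - [0,0,0.03,0,0,0]
    - [0,0,0.01,0,0,0]
    - [0,0,0.0015,0,0,0]
    - [0,0,0,0,0,0]

```text
time: 5.3
position: [0.5105, -0.3309, 0.0434]
orientation: [0.989, 0.148, 0.001, 0.001]
ft_force: [0.9, -0.1, -2.9]
finger_gap: 0.319
grip_force: 55.0
```

Emit:
play_rows:
  targets:
    - [0,0,0,0,0,0]
    - [0,0,0,0,0,0]
    - [0,0,0,0,0,0]
    - [0,0,0.005,0,0,0]
    - [0,0,0.004,0,0,0]
    - [0,0,0,0,0,0]
  gripper: 0.06

```text
time: 6.05
position: [0.5097, -0.3304, 0.0326]
orientation: [0.989, 0.148, -0.0, -0.0]
ft_force: [-0.5, -0.2, -1.0]
finger_gap: 0.645
grip_force: 0.0
```

Emit:
play_rows:
  targets:
    - [0,0,0,0,0,0]
    - [0,0,0,0,0,0]
    - [0,0,0,0,0,0]
    - [0,0,0,0,0,0]
    - [0,0,0,0,0,0]
    - [0,0,0,0,0,0]
    - [0,0,0,0,0,0]
    - [0,0,0,0,0,0]
    - [0,0,0,0,0,0]
  gripper: 0.02
  squeeze: 58

```text
time: 7.18
position: [0.51, -0.3306, 0.0332]
orientation: [0.989, 0.148, 0.0, 0.0]
ft_force: [0.1, -0.3, 1.6]
finger_gap: 0.319
grip_force: 58.0
```

Emit:
play_rows:
  targets:
    - [0,0,-0.01,0,0,0]
    - [0,0,-0.03,0,0,0]
    - [0,0,-0.05,0,0,0]
    - [0,0,-0.03,0,0,0]
    - [0,0,0,0,0,0.14]
    - [0,0,0,0,0,0.14]
    - [0,0,0,0,0,0.14]
    - [0,0,0,0,0,0.142]
    - [0,0,0,0,0,0]

```text
time: 8.3
position: [0.5099, -0.3304, 0.1534]
orientation: [0.991, -0.132, -0.0, -0.0]
ft_force: [-0.6, -0.2, -2.6]
finger_gap: 0.319
grip_force: 58.0
```

```bash
python3 - <<'E'
from h import *
i,P,d=grab('wrist','w3')
s=r.get_state();t=s['position'];Q=P.reshape(-1,3);Q=Q[(np.hypot(Q[:,0]-t[0],Q[:,1]-t[1])<.13)]
m=Q[abs(Q[:,2]-t[2]+.014)<.012]
A=np.c_[jig(m)-jig(t),np.ones(len(m))];w=np.linalg.lstsq(A,m[:,2],rcond=None)[0];print(len(m),w,t[2]-w[2],cv2.minAreaRect(m[:,:2].astype(np.float32)))
m=Q[abs(Q[:,2]-t[2]-.026)<.007]
print(t,cv2.minAreaRect(m[:,:2].astype(np.float32)),np.median(m[:,2])-t[2])
w=world(.011-.050,-.003);print(w);plan(w[0],w[1],.153,-105.2)
E
```

```text
23059 [0.00105964 0.01654427 0.137894  ] 0.015472477395310436 ((0.5108158588409424, -0.33020836114883423), (0.1896112859249115, 0.08897165209054947), 74.70549011230469)
[ 0.50987153 -0.33040426  0.15336648] ((0.5110476016998291, -0.3331723213195801), (0.08126820623874664, 0.05789647996425629), 5.42589807510376) 0.023222653348667882
[ 0.52912654 -0.01337128]
pos [ 0.5099 -0.3304  0.1534] F [ 1.12 -1.27 -2.29] t 8.35 d tool [-0.0635 -0.3112  0.0004] d world [ 0.0193  0.317  -0.0004] rot [-0.0001  0.0001  0.0033]
```

Emit:
play_rows:
  targets:
    - [-0.0106,-0.0519,0,0,0,0]
    - [-0.0106,-0.0519,0,0,0,0]
    - [-0.0106,-0.0519,0,0,0,0]
    - [-0.0106,-0.0519,0,0,0,0]
    - [-0.0106,-0.0519,0,0,0,0]
    - [-0.0105,-0.0517,0,0,0,0.003]
    - [0,0,0.02,0,0,0]
    - [0,0,0.02,0,0,0]
    - [0,0,0,0,0,0]
    - [0,0,0,0,0,0]

```text
time: 9.6
position: [0.5303, -0.0144, 0.1134]
orientation: [0.991, -0.134, -0.0, 0.0]
ft_force: [0.0, -0.7, -1.8]
finger_gap: 0.321
grip_force: 58.0
```

```bash
python3 - <<'E'
from h import *
s=r.get_state();t=s['position'];print(t,jig(t),s['ft_force'],s['moment'])
i,P,d=grab('side','s4');i2,P2,d2=grab('wrist','w4')
cv2.imwrite('pics/c4.png',np.hstack([cv2.resize(i[140:250,180:330],(400,300),interpolation=2),cv2.resize(i2,(400,300))]))
E
```

```text
[ 0.53032878 -0.01444343  0.11336753] [-0.03971943 -0.00444129] [ 0.0172027  -0.72104553 -1.75525827] [ 0.11002764  0.10545073 -0.03989468]
```

View pics/c4.png

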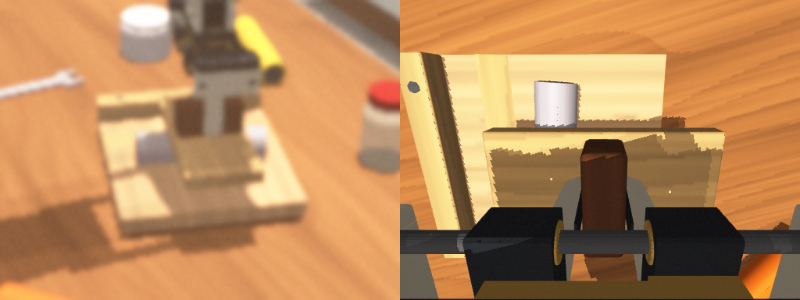

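The board (right half) sits above the pipe, whose end shows at (557,103), ahead of the handle in the rolling direction. I'll now descend gently to contact.

Emit:
play_rows:
  targets:
    - [0,0,0.004,0,0,0]
    - [0,0,0.003,0,0,0]
    - [0,0,0.001,0,0,0]
    - [0,0,0,0,0,0]

```text
time: 10.2
position: [0.5302, -0.0135, 0.1051]
orientation: [0.991, -0.134, -0.0, 0.0]
ft_force: [-0.1, -0.5, -2.9]
finger_gap: 0.32
grip_force: 58.0
```

Emit:
play_rows:
  targets:
    - [0,0,0.0005,0,0,0]
    - [0,0,0.0005,0,0,0]
    - [0,0,0,0,0,0]
    - [0,0,0,0,0,0]

```text
time: 10.7
position: [0.5303, -0.0135, 0.1042]
orientation: [0.991, -0.134, 0.0, -0.0]
ft_force: [0.3, -0.0, -2.8]
finger_gap: 0.318
grip_force: 58.0
```

Emit:
play_rows:
  targets:
    - [0,0,0.0005,0,0,0]
    - [0,0,0,0,0,0]
    - [0,0,0,0,0,0]

```text
time: 11.08
position: [0.5302, -0.0136, 0.1036]
orientation: [0.991, -0.134, -0.0, 0.0]
ft_force: [-0.0, -0.1, -2.9]
finger_gap: 0.321
grip_force: 58.0
```

Emit:
play_rows:
  targets:
    - [0,0,0.0005,0,0,0]
    - [0,0,0,0,0,0]
    - [0,0,0,0,0,0]

```text
time: 11.45
position: [0.5302, -0.0135, 0.1032]
orientation: [0.991, -0.134, 0.0, 0.0]
ft_force: [-0.1, -0.2, -2.3]
finger_gap: 0.323
grip_force: 58.0
```

Emit:
play_rows:
  targets:
    - [0,0,0.0004,0,0,0]
    - [0,0,0,0,0,0]
    - [0,0,0,0,0,0]

```text
time: 11.82
position: [0.5302, -0.0135, 0.1027]
orientation: [0.991, -0.134, -0.0, 0.0]
ft_force: [-0.8, -0.2, -2.4]
finger_gap: 0.322
grip_force: 58.0
```

Emit:
play_rows:
  targets:
    - [0,0,0.0004,0,0,0]
    - [0,0,0,0,0,0]
    - [0,0,0,0,0,0]

```text
time: 12.2
position: [0.5303, -0.0135, 0.1026]
orientation: [0.991, -0.134, 0.0, -0.0]
ft_force: [-0.7, 0.4, 1.8]
finger_gap: 0.317
grip_force: 58.0
```

Emit:
play_rows:
  targets:
    - [0,0,0.0004,0,0,0]
    - [0,0,0,0,0,0]
    - [0,0,0,0,0,0]

```text
time: 12.58
position: [0.5304, -0.0134, 0.1025]
orientation: [0.991, -0.134, 0.0, -0.0]
ft_force: [-2.4, 1.3, 5.4]
finger_gap: 0.319
grip_force: 58.0
```

Contact is at TCP z of about 0.1026, the stiffness is about 10 N/mm, and the sole is now pressing with roughly 8 N. I'll start rolling, with −tool y as the jig's +x.

Emit:
play_rows:
  targets:
    - [0,-0.001,0,0,0,0]
    - [0,-0.002,0,0,0,0]
    - [0,-0.003,0,0,0,0]
    - [0,-0.003,0,0,0,0]
    - [0,-0.001,0,0,0,0]
    - [0,0,0,0,0,0]

```text
time: 13.32
position: [0.5335, -0.0039, 0.1025]
orientation: [0.991, -0.134, 0.001, -0.0]
ft_force: [2.7, -0.5, 5.8]
finger_gap: 0.321
grip_force: 58.0
```

```bash
cat >> h.py <<'E'
def pipe(tag=None,show=True):
    s=r.get_state();t=s['position'];print('tcp jig',jig(t).round(4),'z %.4f'%t[2],'F',s['ft_force'].round(1),'M',s['moment'].round(2),'t',s['time'])
    i,P,d=grab('wrist',tag);Q=P.reshape(-1,3);C=i.reshape(-1,3).astype(int);L=jig(Q)
    sat=C.max(1)-C.min(1)
    m=(sat<30)&(Q[:,2]>.034)&(Q[:,2]<.08)&(abs(L[:,0])<.13)&(L[:,1]>-.13)&(L[:,1]<.13)
    Lm=np.c_[L[m],Q[m,2]]
    for side in(1,-1):
        q=Lm[(Lm[:,1]-jig(t)[1])*side>.05]
        if len(q)>80:
            top=q[q[:,2]>np.percentile(q[:,2],99)-.012]
            print('side',side,len(q),'axis x ~%.4f'%((np.percentile(top[:,0],2)+np.percentile(top[:,0],98))/2),'y %.3f..%.3f'%(q[:,1].min(),q[:,1].max()),'ztop %.4f'%np.percentile(q[:,2],98))
E
python3 -c "
from h import *
pipe('w5')"
```

```text
tcp jig [-0.0287 -0.0047] z 0.1025 F [ 2.7 -0.5  5.8] M [ 0.36 -0.39 -0.04] t 13.325
side -1 2886 axis x ~0.0108 y -0.087..-0.055 ztop 0.0697
```

Emit:
play_rows:
  targets:
    - [0,-0.002,0,0,0,0]
    - [0,-0.003,0,0,0,0]
    - [0,-0.003,0,0,0,0]
    - [0,-0.003,0,0,0,0]
    - [0,-0.003,0,0,0,0]
    - [0,-0.003,0,0,0,0]
    - [0,-0.002,0,0,0,0]
    - [0,-0.001,0,0,0,0]
    - [0,0,0,0,0,0]

```text
time: 14.5
position: [0.5389, 0.0153, 0.1026]
orientation: [0.991, -0.134, 0.001, -0.0]
ft_force: [3.8, -1.6, 5.5]
finger_gap: 0.32
grip_force: 58.0
```

```bash
python3 -c "
from h import *
pipe('w6')"
```

```text
tcp jig [-0.0087 -0.0049] z 0.1026 F [ 3.8 -1.6  5.5] M [ 0.21 -0.67 -0.16] t 14.5
side -1 2903 axis x ~0.0210 y -0.088..-0.055 ztop 0.0698
```

Emit:
play_rows:
  targets:
    - [0.0003,-0.002,0,0,0,0]
    - [0.0003,-0.003,0,0,0,0]
    - [0.0002,-0.003,0,0,0,0]
    - [0.0002,-0.003,0,0,0,0]
    - [0.0002,-0.003,0,0,0,0]
    - [0.0002,-0.003,0,0,0,0]
    - [0.0002,-0.003,0,0,0,0]
    - [0.0002,-0.003,0,0,0,0]
    - [0.0001,-0.001,0,0,0,0]
    - [0,0,0,0,0,0]

```text
time: 15.8
position: [0.5469, 0.0381, 0.1026]
orientation: [0.991, -0.134, 0.001, -0.0]
ft_force: [2.5, -0.4, 6.9]
finger_gap: 0.318
grip_force: 58.0
```

```bash
python3 -c "
from h import *
pipe('w7')"
```

```text
tcp jig [ 0.0153 -0.0067] z 0.1026 F [ 2.5 -0.4  6.9] M [ 0.26 -0.13 -0.14] t 15.8
side -1 2800 axis x ~0.0331 y -0.089..-0.057 ztop 0.0697
```

Emit:
play_rows:
  targets:
    - [0.0003,-0.002,-0.0002,0,0,0]
    - [0.0003,-0.003,0,0,0,0]
    - [0.0002,-0.003,0,0,0,0]
    - [0.0002,-0.003,0,0,0,0]
    - [0.0002,-0.003,0,0,0,0]
    - [0.0002,-0.003,0,0,0,0]
    - [0.0002,-0.003,0,0,0,0]
    - [0.0001,-0.001,0,0,0,0]
    - [0,0,0,0,0,0]

```text
time: 16.98
position: [0.5538, 0.058, 0.1025]
orientation: [0.991, -0.134, 0.0, -0.0]
ft_force: [-1.1, 0.3, 8.1]
finger_gap: 0.319
grip_force: 58.0
```

```bash
python3 -c "
from h import *
pipe('w8')"
```

```text
tcp jig [ 0.0363 -0.0081] z 0.1025 F [-1.1  0.3  8.1] M [ 0.3   0.19 -0.1 ] t 16.975
side -1 2717 axis x ~0.0437 y -0.089..-0.058 ztop 0.0697
```

Emit:
play_rows:
  targets:
    - [0.0002,-0.002,-0.00035,0,0,0]
    - [0.0002,-0.003,0,0,0,0]
    - [0.0002,-0.002,0,0,0,0]
    - [0,0,0,0,0,0]

```text
time: 17.52
position: [0.5562, 0.0646, 0.1027]
orientation: [0.991, -0.134, 0.0, -0.0]
ft_force: [-0.1, -1.9, 5.9]
finger_gap: 0.32
grip_force: 58.0
```

Emit:
play_rows:
  targets:
    - [0.0002,-0.002,-0.0001,0,0,0]
    - [0.0002,-0.002,-0.0001,0,0,0]
    - [0.0002,-0.002,-0.0001,0,0,0]
    - [0,0,0,0,0,0]

```text
time: 18.02
position: [0.5584, 0.0703, 0.103]
orientation: [0.991, -0.134, 0.0, 0.0]
ft_force: [-0.1, -0.8, 6.5]
finger_gap: 0.318
grip_force: 58.0
```

Emit:
play_rows:
  targets:
    - [0.0001,-0.002,-0.0002,0,0,0]
    - [0.0001,-0.002,-0.0002,0,0,0]
    - [0.0001,-0.002,-0.0001,0,0,0]
    - [0,0,0,0,0,0]

```text
time: 18.52
position: [0.5603, 0.0759, 0.1035]
orientation: [0.991, -0.134, 0.0, -0.0]
ft_force: [2.9, -0.4, 5.1]
finger_gap: 0.315
grip_force: 58.0
```

Emit:
play_rows:
  targets:
    - [0.0002,-0.002,-0.0001,0,0,0]
    - [0.0002,-0.002,-0.0001,0,0,0]
    - [0.0002,-0.002,-0.0001,0,0,0]
    - [0,0,0,0,0,0]

```text
time: 19.02
position: [0.5624, 0.0816, 0.1039]
orientation: [0.991, -0.134, 0.0, -0.0]
ft_force: [0.3, -1.5, 7.3]
finger_gap: 0.317
grip_force: 58.0
```

```bash
python3 -c "
from h import *
pipe('w9')"
```

```text
tcp jig [ 0.0613 -0.0102] z 0.1039 F [ 0.3 -1.5  7.3] M [-0.06  0.26  0.07] t 19.025
side -1 2593 axis x ~0.0564 y -0.090..-0.060 ztop 0.0701
```

Emit:
play_rows:
  targets:
    - [0.0002,-0.003,-0.0003,0,0,0]
    - [0.0002,-0.003,-0.00025,0,0,0]
    - [0.0002,-0.003,-0.00025,0,0,0]
    - [0,0,0,0,0,0]

```text
time: 19.58
position: [0.5653, 0.0901, 0.1046]
orientation: [0.991, -0.134, 0.0, -0.0]
ft_force: [1.0, -1.0, 7.0]
finger_gap: 0.327
grip_force: 58.0
```

Emit:
play_rows:
  targets:
    - [0.0002,-0.003,-0.0003,0,0,0]
    - [0.0002,-0.003,-0.0003,0,0,0]
    - [0.0002,-0.003,-0.00025,0,0,0]
    - [0,0,0,0,0,0]

```text
time: 20.08
position: [0.5682, 0.0986, 0.1053]
orientation: [0.991, -0.134, -0.0, 0.0]
ft_force: [-0.0, -0.6, 4.4]
finger_gap: 0.32
grip_force: 58.0
```

Emit:
play_rows:
  targets:
    - [0.0002,-0.003,-0.0002,0,0,0]
    - [0.0002,-0.003,-0.0002,0,0,0]
    - [0.0002,-0.003,-0.0002,0,0,0]
    - [0,0,0,0,0,0]

```text
time: 20.58
position: [0.5712, 0.1072, 0.106]
orientation: [0.991, -0.134, -0.0, 0.0]
ft_force: [-0.0, -1.6, 7.3]
finger_gap: 0.317
grip_force: 58.0
```

```bash
python3 -c "
from h import *
pipe('w10')"
```

```text
tcp jig [ 0.0884 -0.012 ] z 0.1060 F [-0.  -1.6  7.3] M [-0.11  0.42  0.05] t 20.575
side -1 2527 axis x ~0.0701 y -0.091..-0.062 ztop 0.0723
```

Emit:
play_rows:
  targets:
    - [0.0002,-0.003,-0.0003,0,0,0]
    - [0.0002,-0.003,-0.0002,0,0,0]
    - [0.0001,-0.002,-0.0002,0,0,0]
    - [0,0,0,0,0,0]

```text
time: 21.12
position: [0.5737, 0.1147, 0.1066]
orientation: [0.991, -0.134, -0.0, 0.0]
ft_force: [1.0, -0.8, 6.2]
finger_gap: 0.318
grip_force: 58.0
```

Emit:
play_rows:
  targets:
    - [0.0001,-0.002,-0.0001,0,0,0]
    - [0.0001,-0.002,-0.0001,0,0,0]
    - [0.0001,-0.002,-0.0001,0,0,0]
    - [0,0,0,0,0,0]

```text
time: 21.62
position: [0.5756, 0.1205, 0.1069]
orientation: [0.991, -0.134, -0.0, 0.0]
ft_force: [-0.3, -0.4, 7.2]
finger_gap: 0.32
grip_force: 58.0
```

```bash
python3 -c "
from h import *
pipe('w11')"
```

```text
tcp jig [ 0.1023 -0.0127] z 0.1069 F [-0.3 -0.4  7.2] M [-0.07  0.48  0.02] t 21.625
side -1 2528 axis x ~0.0768 y -0.092..-0.063 ztop 0.0736
```

Emit:
play_rows:
  targets:
    - [0.0001,-0.002,-0.0002,0,0,0]
    - [0.0001,-0.002,-0.0001,0,0,0]
    - [0,0,0,0,0,0]

```text
time: 22.05
position: [0.5767, 0.1243, 0.1071]
orientation: [0.991, -0.134, -0.0, 0.0]
ft_force: [-0.7, -0.3, 6.1]
finger_gap: 0.322
grip_force: 58.0
```

Emit:
play_rows:
  targets:
    - [0.0001,-0.002,0,0,0,0]
    - [0.0001,-0.002,0,0,0,0]
    - [0,0,0,0,0,0]

```text
time: 22.42
position: [0.578, 0.1282, 0.1071]
orientation: [0.991, -0.134, -0.0, -0.0]
ft_force: [-1.8, 0.2, 6.2]
finger_gap: 0.319
grip_force: 58.0
```

Emit:
play_rows:
  targets:
    - [0.0001,-0.002,0,0,0,0]
    - [0.0001,-0.002,0.0001,0,0,0]
    - [0,0,0,0,0,0]

```text
time: 22.8
position: [0.5792, 0.132, 0.1071]
orientation: [0.991, -0.134, -0.0, -0.0]
ft_force: [-2.0, 0.8, 6.8]
finger_gap: 0.32
grip_force: 58.0
```

```bash
python3 -c "
from h import *
pipe('w12')"
```

```text
tcp jig [ 0.1144 -0.0132] z 0.1071 F [-2.   0.8  6.8] M [ 0.05  0.47 -0.03] t 22.8
side -1 2525 axis x ~0.0831 y -0.092..-0.063 ztop 0.0742
```

Emit:
play_rows:
  targets:
    - [-0.0001,-0.002,0,0,0,0]
    - [-0.0001,-0.002,0.0001,0,0,0]
    - [0,0,0,0,0,0]

```text
time: 23.22
position: [0.5802, 0.1358, 0.1069]
orientation: [0.991, -0.134, -0.0, -0.0]
ft_force: [-1.4, 1.5, 5.3]
finger_gap: 0.318
grip_force: 58.0
```

Emit:
play_rows:
  targets:
    - [0,-0.002,0.0002,0,0,0]
    - [0,-0.002,0.0003,0,0,0]
    - [0,0,0,0,0,0]

```text
time: 23.6
position: [0.5814, 0.1397, 0.1066]
orientation: [0.991, -0.134, 0.0, -0.0]
ft_force: [-1.8, 1.5, 6.2]
finger_gap: 0.318
grip_force: 58.0
```

Emit:
play_rows:
  targets:
    - [0,-0.002,0.0003,0,0,0]
    - [0,-0.002,0.0003,0,0,0]
    - [0,0,0,0,0,0]

```text
time: 23.98
position: [0.5825, 0.1437, 0.1061]
orientation: [0.991, -0.134, 0.0, -0.0]
ft_force: [-0.9, 3.7, 6.3]
finger_gap: 0.319
grip_force: 58.0
```

```bash
python3 -c "
from h import *
pipe('w13')"
```

```text
tcp jig [ 0.1266 -0.0133] z 0.1061 F [-0.9  3.7  6.3] M [ 0.24  0.08 -0.01] t 23.975
side -1 2558 axis x ~0.0893 y -0.092..-0.063 ztop 0.0738
```

Emit:
play_rows:
  targets:
    - [0,-0.002,0.0004,0,0,0]
    - [0,-0.002,0.0005,0,0,0]
    - [0,0,0,0,0,0]

```text
time: 24.4
position: [0.5836, 0.1477, 0.1053]
orientation: [0.991, -0.133, 0.0, -0.0]
ft_force: [-1.6, 2.7, 7.3]
finger_gap: 0.322
grip_force: 58.0
```

Emit:
play_rows:
  targets:
    - [0,-0.002,0.0004,0,0,0]
    - [0,-0.002,0.0005,0,0,0]
    - [0,0,0,0,0,0]

```text
time: 24.78
position: [0.5848, 0.1514, 0.1045]
orientation: [0.991, -0.134, 0.0, -0.0]
ft_force: [0.3, 2.8, 7.2]
finger_gap: 0.314
grip_force: 58.0
```

```bash
python3 -c "
from h import *
pipe('w14')"
```

```text
tcp jig [ 0.1346 -0.0136] z 0.1045 F [0.3 2.8 7.2] M [ 0.05 -0.18  0.02] t 24.775
side -1 2573 axis x ~0.0933 y -0.092..-0.064 ztop 0.0722
```

Emit:
play_rows:
  targets:
    - [0,-0.002,0.0005,0,0,0]
    - [0,-0.002,0.0005,0,0,0]
    - [0,0,0,0,0,0]

```text
time: 25.2
position: [0.586, 0.1551, 0.1034]
orientation: [0.991, -0.134, 0.001, -0.0]
ft_force: [2.8, 2.3, 6.4]
finger_gap: 0.316
grip_force: 58.0
```

Emit:
play_rows:
  targets:
    - [0.0001,-0.002,0.0004,0,0,0]
    - [0.0001,-0.002,0.0004,0,0,0]
    - [0,0,0,0,0,0]

```text
time: 25.58
position: [0.5868, 0.1585, 0.1025]
orientation: [0.991, -0.134, 0.0, 0.0]
ft_force: [1.0, -2.1, 8.6]
finger_gap: 0.321
grip_force: 58.0
```

```bash
python3 -c "
from h import *
pipe('w15')"
```

```text
tcp jig [ 0.142  -0.0136] z 0.1025 F [ 1.  -2.1  8.6] M [-0.81  0.23  0.14] t 25.575
side -1 2541 axis x ~0.0987 y -0.092..-0.064 ztop 0.0696
```

Emit:
play_rows:
  targets:
    - [0,-0.001,-0.0003,0,0,0]
    - [0,-0.001,0,0,0,0]
    - [0,0,0,0,0,0]
    - [0,0,0,0,0,0]
    - [0,0,0,0,0,0]

```text
time: 26.25
position: [0.5872, 0.1603, 0.1025]
orientation: [0.991, -0.134, -0.0, 0.0]
ft_force: [0.2, -1.8, 6.0]
finger_gap: 0.322
grip_force: 58.0
```

```bash
python3 - <<'E'
from h import *
pipe('w16')
i=cv2.imread('pics/w16.png');j,_,_=grab('side','s16')
cv2.imwrite('pics/c16.png',np.hstack([cv2.resize(j[140:250,180:330],(400,300),interpolation=2),cv2.resize(i,(400,300))]))
E
```

```text
tcp jig [ 0.1439 -0.0135] z 0.1025 F [ 0.2 -1.8  6. ] M [-0.81  0.23  0.08] t 26.25
side -1 2512 axis x ~0.0999 y -0.092..-0.064 ztop 0.0696
```

View pics/c16.png

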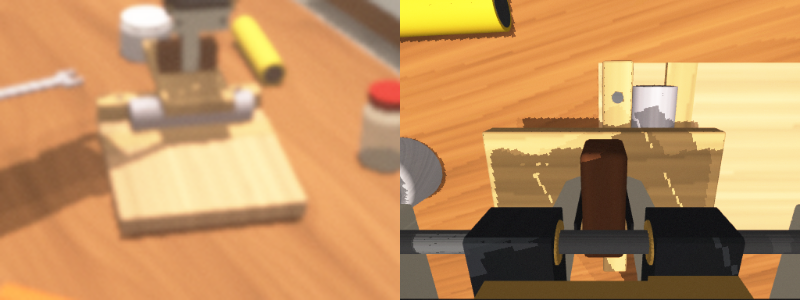

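The pipe end at (655,105) touches the stop bar at (617,95) and looks square in both views. I'll press briefly and then lift straight up.

Emit:
play_rows:
  targets:
    - [0,-0.001,0,0,0,0]
    - [0,0,0,0,0,0]
    - [0,0,0,0,0,0]
    - [0,0,0,0,0,0]
    - [0,0,-0.001,0,0,0]
    - [0,0,-0.004,0,0,0]
    - [0,0,-0.015,0,0,0]
    - [0,0,-0.03,0,0,0]
    - [0,0,0,0,0,0]

```text
time: 27.48
position: [0.5886, 0.1619, 0.1556]
orientation: [0.991, -0.134, 0.002, -0.001]
ft_force: [0.8, 0.5, -3.6]
finger_gap: 0.321
grip_force: 58.0
```

```bash
python3 - <<'E'
from h import *
i,P,d=grab('side','s17');Q=P[150:230,205:305].reshape(-1,3);L=np.c_[jig(Q),Q[:,2]];q=L[(L[:,2]>.0635)&(L[:,2]<.078)&(abs(L[:,0]-.1)<.03)&(abs(L[:,1])<.12)]
print(len(q),cv2.minAreaRect(q[:,:2].astype(np.float32)))
plan(.510,-.3305,.1505,-73)
E
```

```text
207 ((0.09409813582897186, -0.01138172298669815), (0.03376227244734764, 0.16074256598949432), 0.6810749173164368)
pos [0.588  0.1617 0.1536] F [ 0.62  0.03 -3.02] t 27.525 d tool [0.0552 0.4953 0.0027] d world [-0.078  -0.4922 -0.0031] rot [-5.000e-04 -2.000e-03 -5.649e-01]
```

Emit:
play_rows:
  targets:
    - [0.0061,0.055,0,0,0,0]
    - [0.0061,0.055,0,0,0,0]
    - [0.0061,0.055,0,0,0,0]
    - [0.0061,0.055,0,0,0,0]
    - [0.0061,0.055,0,0,0,0]
    - [0.0061,0.055,0,0,0,0]
    - [0.0061,0.055,0,0,0,0]
    - [0.0061,0.055,0,0,0,0]
    - [0.0062,0.055,0,0,0,0]
    - [0,0,0,0,0,0]

```text
time: 28.78
position: [0.5081, -0.3331, 0.1508]
orientation: [0.991, -0.135, -0.001, -0.0]
ft_force: [0.6, -0.9, -2.0]
finger_gap: 0.32
grip_force: 58.0
```

Emit:
play_rows:
  targets:
    - [0,0,0,0,0,-0.14]
    - [0,0,0,0,0,-0.14]
    - [0,0,0,0,0,-0.14]
    - [0,0,0,0,0,-0.145]
    - [0,0,0.04,0,0,0]
    - [0,0,0.04,0,0,0]
    - [0,0,0.02,0,0,0]
    - [0,0,0,0,0,0]
    - [0,0,0,0,0,0]

```text
time: 29.9
position: [0.5101, -0.3306, 0.054]
orientation: [0.989, 0.148, 0.001, 0.001]
ft_force: [0.2, -0.2, -2.3]
finger_gap: 0.315
grip_force: 58.0
```

```bash
python3 - <<'E'
from h import *
plan(.510,-.3305,.0335,-73)
E
```

```text
pos [ 0.5101 -0.3306  0.054 ] F [ 0.23 -0.2  -2.26] t 29.9 d tool [-0.0001 -0.0002  0.0205] d world [-0.0001  0.0001 -0.0205] rot [ 0.0013 -0.001   0.0003]
```

Emit:
play_rows:
  targets:
    - [0,0,0.012,0,0,0]
    - [0,0,0.006,0,0,0]
    - [0,0,0.0015,0,0,0]
    - [0,0,0.0008,0,0,0]
    - [0,0,0,0,0,0]
    - [0,0,0,0,0,0]

```text
time: 30.65
position: [0.5095, -0.3304, 0.0332]
orientation: [0.989, 0.148, 0.0, 0.0]
ft_force: [-5.7, 4.2, 8.9]
finger_gap: 0.317
grip_force: 58.0
```

Board is on the bench; release and retreat.

Emit:
play_rows:
  targets:
    - [0,0,-0.0005,0,0,0]
    - [0,0,0,0,0,0]
    - [0,0,0,0,0,0]
    - [0,0,0,0,0,0]
    - [0,0,0,0,0,0]
    - [0,0,0,0,0,0]
  gripper: 0.07

```text
time: 31.4
position: [0.5094, -0.3303, 0.0327]
orientation: [0.989, 0.148, -0.0, -0.0]
ft_force: [-0.5, -0.2, 0.1]
finger_gap: 0.751
grip_force: 0.0
```

Emit:
play_rows:
  targets:
    - [0,0,-0.01,0,0,0]
    - [0,0,-0.04,0,0,0]
    - [0,0,-0.06,0,0,0]
    - [0,0,-0.06,0,0,0]
    - [0,0,0,0,0,0]
    - [0,0,0,0,0,0]
    - [0,0,0,0,0,0]

```text
time: 32.28
position: [0.509, -0.33, 0.2012]
orientation: [0.989, 0.148, -0.001, -0.001]
ft_force: [-0.3, 0.6, -0.5]
finger_gap: 0.757
grip_force: 0.0
```

```bash
python3 - <<'E'
from h import *
i,P,d=grab('wrist');Q=P.reshape(-1,3);Q=Q[np.hypot(Q[:,0]-.51,Q[:,1]+.33)<.13];m=Q[abs(Q[:,2]-.018)<.007]
A=np.c_[m[:,:2]-[.51,-.33],np.ones(len(m))];print(len(m),np.linalg.lstsq(A,m[:,2],rcond=None)[0])
i,P,d=grab('scene','e');Q=P[140:270,190:330].reshape(-1,3);L=np.c_[jig(Q),Q[:,2]];q=L[(L[:,2]>.0635)&(L[:,2]<.078)&(abs(L[:,0]-.1)<.03)&(abs(L[:,1])<.12)]
print(len(q),cv2.minAreaRect(q[:,:2].astype(np.float32)),r.get_state()['position'])
E
```

```text
9717 [0.00662583 0.00320085 0.01742624]
542 ((0.10492849349975586, 0.005995549261569977), (0.03932932764291763, 0.1919303983449936), 0.07372169196605682) [ 0.50911321 -0.33013528  0.20144914]
```

View pics/e.png

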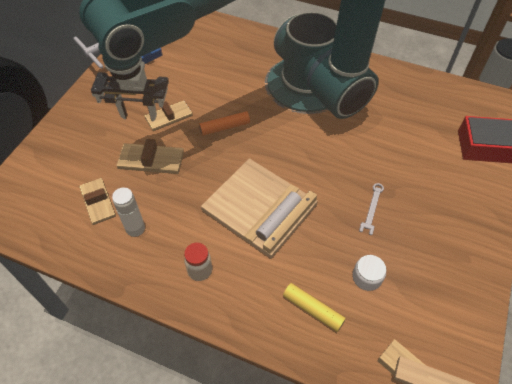

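The final scene view shows the pipe in the cradle against the stop at (280,215), the board flat at (150,158), and everything else in place.

```bash
python3 -c "
from h import *
print(r.hand_in())"
```

```text
the job is handed in; nothing more can be done
None
```

I rolled the pipe home against the stop under the board's sole (about 7–11 N wherever I read the force), set the board down flat on the bench and released it, and handed the job in at about 32 s; no verdict was returned.

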